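# Open the interlocked cell tray of a classroom photometer

### The job

Open the photometer's cell tray: press the sprung lever on its side down until the catch holds it, which uncovers the small access hole, then take the release pin from its wooden holder and push its rod through the hole until the hidden latch lets the tray spring out. Leave the lever held down and the tray out, lay the pin flat on the open bench and let go of it. Do not disturb the other things on the bench.

Things in the scene. Friction and masses are not known exactly. Their poses are not given: they have to be found in the camera images.
- photometer: Bench photometer, a white box 160 (its x) x 120 (its y) x 110 high, fixed to the bench. Origin: centre of its underside; z up. In its +y side face is the round access hole; a steel lever arm runs along the outside of that face; the cell tray (grey front 70 wide, 36 high) is flush in its +x face.
- hole (a point): Centre of the access hole's mouth, in the plane of the +y side face, 78 above the bench; axes as the photometer's (the hole runs along its -y). Round, 14 diameter, wall 6 thick. While the lever is up, its arm (20 high) lies right in front of the hole, within 15 of the face, and blocks it; with the lever caught the arm's top is about 9 below the hole's lower edge.
- latch (a joint): Hidden latch, m: a spring plate 28 inside the hole's mouth, nothing in between. 0 at rest; pushed in by about 0.009 (rod tip some 37 inside the mouth) it frees the tray; hard stop at 0.014 (tip 42 inside). It takes 2 to 5 N and springs back.
- lever (a joint): Sprung lever, rad: 0 = up (start), grows as it is pressed down; stop at 0.34. Hinged at the side face's -x end, paddle at the +x end. A catch snaps over it at about 0.31 and then holds it at about 0.29; let go sooner, it springs back up.
- lever_pad (a point): Centre of the top of the lever's black paddle, 40 (along the arm) x 34; moves with the lever. It lies 163 from the hinge, just beyond the box's +x face, 99 above the bench when up and about 51 when caught; to make it catch it must go some 5 lower than that. It drops nearly straight down. Pressing takes 3 N at first, rising to about 8 N. Open space above.
- tray (a joint): Cell tray of the photometer, m: 0 = shut and latched (start); when freed its spring slides it out along the photometer's +x by itself to the stop at 0.05.
- pin: Release pin, 125 g: square aluminium handle 24 x 24 x 60 long with a round steel rod, 8 diameter, 80 long, on the middle of one end. Origin: centre of the handle's underside; x along the rod towards its tip; z up. The rod's axis is 12 above the handle's underside. It lies level and steady on its handle. At first the handle is inside the holder and about 52 of the rod sticks out.
- pin_tip (a point): End of the rod: 110 ahead of the pin's origin along its x, 12 above the handle's underside. Axes as the pin's. The part of the rod that sticks out of the holder is too short to be held by and still reach the latch: lay the pin down and take it again by its handle.
- holder: Low wooden block fixed to the bench, 100 long x 52 x 51 high, with a level tunnel 28 wide and 30 high, open only at its +x end (58 ahead of its origin), and a narrow slot in its roof. Origin: on the bench, below the middle of the handle; x towards the mouth. Tunnel floor 14 above the bench, so the rod's axis is 26 above it. The pin comes out only along +x and is clear after 90.
- amber_jar: Bystander: brown glass jar with black cap, 64 dia x 110 high; origin at the centre of its underside. Leave alone.
- white_tub: Bystander: white round tub, 72 dia x 120 high; origin at the centre of its underside. Leave alone.
- beaker: Bystander: small clear beaker, 60 dia x 80 high; origin at the centre of its underside. Leave alone.
- jar_cap: Bystander: loose black screw cap, 54 dia x 16 high, flat on the bench; origin at the centre of its underside. Leave alone.
- bowl: Bystander: white bowl, 110 dia x 50 high; origin at the centre of its underside. Leave alone.
- spoon: Bystander: white plastic spoon lying on the bench; origin at the centre of its underside. Leave alone.
- scales: Bystander: flat pocket scales 130 x 80 x 18; origin at the centre of its underside. Leave alone.

How it is judged:
On the way, in this order (a step that is already met when the one before it is completed fails the run):
1. the lever is held down by its catch with the fingers off it (value of joint lever above 0.27 rad and contact force between the fingers and lever below 0.3 N), for 0.3 s.
2. the pin's rod is 20 mm or more inside the access hole (y of pin_tip in the frame of hole between -0.06 and -0.02 m and x of pin_tip in the frame of hole between -0.01 and 0.01 m and z of pin_tip in the frame of hole between -0.01 and 0.01 m).
3. the tray has sprung out by more than 40 mm (value of joint tray above 0.04 m), for 0.1 s.
At the end, for the whole second after the job is handed in: The lever is held down by its catch (joint above 0.27 rad), the tray is out by more than 40 mm and still, and the pin lies flat (rod within 0.15 rad of level) and still on the bench (rod tip less than 20 mm above it) (value of joint lever above 0.27 rad and value of joint tray above 0.04 m and height (world z) of pin_tip below 0.02 m and angle between pin's own x axis and vertical between 1.42 and 1.72 rad and linear speed of pin below 0.02 m/s and velocity of joint tray below 0.02 m/s); the robot touches nothing.
It fails at once if one of the other things on the bench is moved by more than 30 mm (distance of any of amber_jar, white_tub, beaker, jar_cap, bowl, spoon, scales from where it was at the start of the episode above 0.03 m).
It also fails if it takes over 62 s, if anything falls off the work surface, if the arm or the gripper's body presses on something with over 40 N, if the wrist force passes 120 N, or if a joint passes its speed limit or range.

### The arm

A 7-joint arm with a two-finger parallel gripper is mounted at the origin on the work surface. World frame = base frame: x ahead of the robot, y to its left, z up, the work surface at z = 0. Lengths are in m, angles in rad, forces in N, time in s.
With the tool pointing down it reaches from about 0.425 to 0.925 m from the base axis. Payload 6.8 kg.
Tool frame: the origin (TCP) lies on the centre line of the jaws, within the pads' length; the fingertips stand 19 mm ahead of it and the grasp point (between the pads) is the TCP; z points along the fingers, y is the line along which they close (so a half turn about z gives the same grasp; the last joint's range is limited). The gripper opens to 85 mm and grips with 20 to 120 N. Pads are 22 mm wide; open, the fingers measure 114 mm over their backs; the gripper's body (76 mm by 85 mm) begins 54 mm behind the grasp point. The pads swing forward as they close: fully open they stand 13 mm farther back than shut.
Start: joints at [-0.108, 0.477, 0.022, 1.555, -0.011, 1.109, -0.083], TCP at [0.675, 0, 0.25] pointing down, gripper open.
Joint ranges: [-2.96, 2.96], [-0.34, 2.1], [-1.41, 1.46], [0.24, 2.44], [-1.37, 4.51], [0.17, 1.92], [-2.96, 2.96]. Speed limits (rad/s): [2.39, 2.39, 3.14, 3.14, 3.14, 3.14, 3.14].

### API

Orientations are given as a rotation vector (axis times angle).
In Python, from bench import r gives the robot as it stands. The module is installed in compiled form; this text tells all that it offers.
- The arm moves only by the tool arm_command, never from a script. Its argument "rows" is a list of rows, each an object of numbers: "fingers": the opening, from -1 (shut) to 1 (fully open); "x", "y", "z": the shift along the tool's x, y, z in m; "ax", "ay", "az": the turn, a rotation vector about the tool's x, y, z in degrees. In form: [{"fingers": .., "x": .., "y": .., "z": .., "ax": .., "ay": .., "az": ..}, ...]. A call has 1 to 10 rows; each row shifts and turns the commanded pose from where the row before left it, along the tool's axes as they then stand; what a row does not reach is not made up. A row lasts 1/12 s, in which the tool goes at most 41.7 mm and 7.16 degrees, less where a joint would pass 70% of its speed; a pose out of reach is approached as far as the arm can. A call is refused whole if a number of a shift passes 0.0417 or a number of a turn 7.16, either way. A call with a gripper value outside its range is refused whole. The fingers move at their own pace and stop on an object; "grip_force" is the grip in N (left out, the last holds). Time passes only in rows, so rows that do not move let the fingers close. It gives the time, the measured TCP pose, the force, the opening and the grip force at its end, in the units of the state.
- r.get_obs(): the state, without advancing time (a new reading comes with each control period).
- r.grab_frame(name): name is "scene" or "side" or "wrist"; returns a dict with "frame" (420x560x3 uint8, red, green, blue), "depth" (420x560 float32, m along the optical axis (not along the pixel's ray), 0 where there is no reading), "K" (3x3 intrinsics, pixels), "world_from_camera" (4x4, takes a point from camera to world coordinates). Camera axes: x right, y down, z forward; pixel columns grow to the right and rows downward; lengths in m; the calibration is good to about 2 mm. A picture is of the moment at which its call begins.
- r.hand_in(): hands the job in; it is judged then, once.
The state is a dict: "clock": time; "joints": joint angles; "qvel": joint speeds; "tau": joint torques, N m; "tcp_pos": TCP position; "orientation": TCP orientation; "contact_force": force on the tool from outside, world axes, zero at the start; "moment": the same for the moment, N m; "grip_width": finger opening in m; "gripper_force": force on a finger pad.
Only numpy, scipy, OpenCV 4.12 (cv2) and the standard library are available. Lean on these libraries where they do the work, as an engineer would, in place of code of your own. Each camera call takes 0.05 s, during which the arm holds its last target. There are 200 camera calls.

## Working session

There is one attempt and no reset: what is moved stays moved. The work goes in short steps, Python scripts to look and compute and a tool call to move; the robot and the scene stay as the last step left them, time stands still between calls to the robot, and variables do not carry over. Pictures are saved under pics/ and viewed, at most 10 in all, crops included, and the job is handed in when it is done.

Besides the shell and the picture viewer there is one more tool, called after ">>>" as a command line: name --argument value ..., lists and objects as JSON in quotes. arm_command: Moves the arm, as the interface text tells. Its arguments: {"type":"object","properties":{"rows":{"type":"array"},"grip_force":{"type":"number"}},"required":["rows"]}

```bash
mkdir -p pics; cat > h.py <<'E'
import numpy as np, cv2
from bench import r
from scipy.spatial.transform import Rotation as R
def grab(n):
    f=r.grab_frame(n); np.savez('%s.npz'%n,**f); return f
def save(f,name,crop=None,s=1):
    im=f['frame'][:,:,::-1]
    if crop: a,b,c,d=crop; im=im[b:d,a:c]
    cv2.imwrite('pics/'+name,cv2.resize(im,None,fx=s,fy=s,interpolation=cv2.INTER_CUBIC))
def cloud(f):
    d=f['depth'];K=f['K'];v,u=np.mgrid[:d.shape[0],:d.shape[1]]
    p=np.stack([(u-K[0,2])/K[0,0]*d,(v-K[1,2])/K[1,1]*d,d,np.ones_like(d)],-1)@f['world_from_camera'].T
    p=p[...,:3]; p[d==0]=np.nan; return p
E
python3 - <<'E'
from h import *
for n in('scene','side'):
    f=grab(n); save(f,n+'0.png',None,1.4); print(n,f['world_from_camera'].round(3))
o=r.get_obs(); print(o)
E
```

```text
scene [[ 0.366  0.773 -0.519  1.21 ]
 [ 0.931 -0.294  0.218 -0.294]
 [ 0.016 -0.563 -0.827  1.132]
 [ 0.     0.     0.     1.   ]]
side [[ 0.704 -0.5    0.504 -0.157]
 [-0.71  -0.502  0.494 -0.693]
 [ 0.006 -0.706 -0.709  1.095]
 [ 0.     0.     0.     1.   ]]
{'clock': 0.1, 'joints': array([-0.10808041,  0.47773013,  0.02234376,  1.55633853, -0.01149362,
        1.10931894, -0.08310868]), 'qvel': array([ 0.00017582, -0.00247346,  0.00080791, -0.0023668 , -0.00028759,
       -0.00108252,  0.00090089]), 'tau': array([ 5.69385389e-03, -5.97765398e+01,  1.61440808e+00, -2.81952703e+01,
        1.29656185e-02,  5.02699884e-03, -1.13572563e-05]), 'tcp_pos': array([ 6.74497169e-01, -2.44088809e-05,  2.49420369e-01]), 'orientation': array([-2.22068097e+00, -2.22066712e+00,  1.98709564e-03]), 'contact_force': array([ 0.61502559,  1.06983716, -0.51176995]), 'moment': array([-0.05696969,  0.01228419, -0.01838095]), 'gripper_force': 0.0, 'grip_width': 0.08549831652580109}
```

View pics/scene0.png

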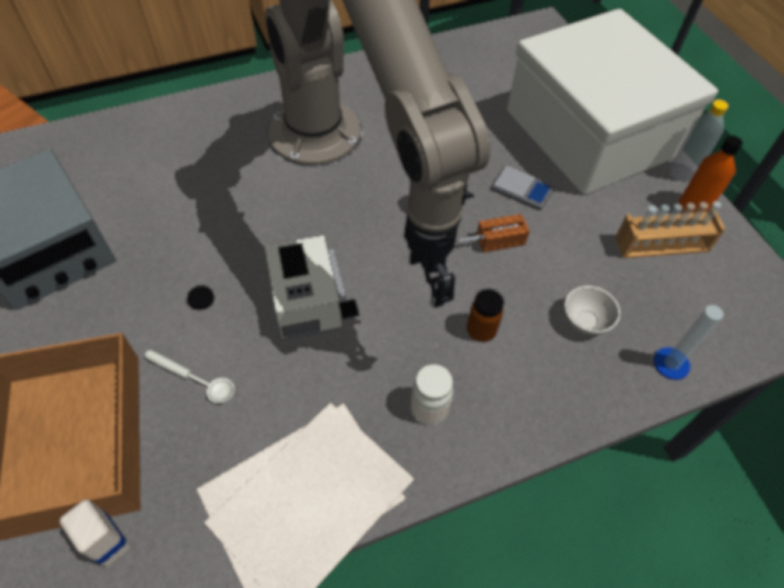

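View pics/side0.png

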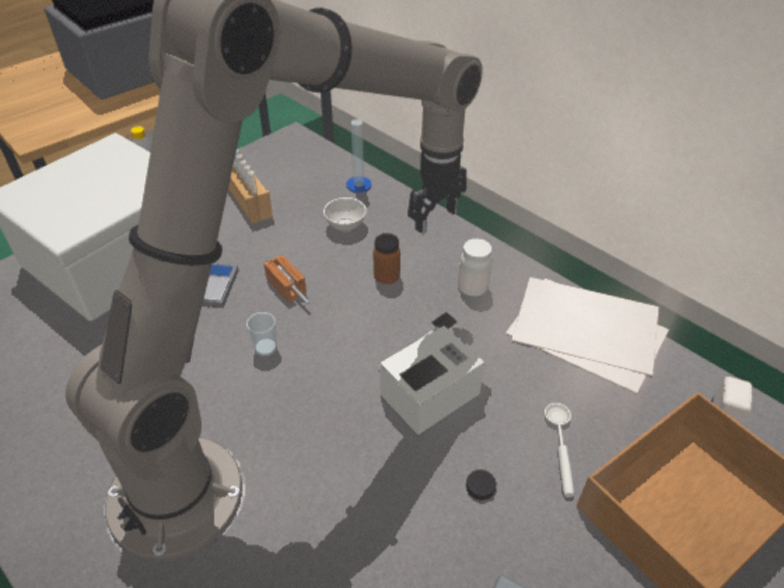

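The scene view (pixels of the 1.4x picture) shows the photometer at (305,285), its paddle at (349,309), and the holder at (502,232) with the rod pointing left to about (458,240). The side view has the box at (430,380), the paddle at (445,321), the holder at (286,278), the rod tip at (307,305) and the beaker at (262,333).

```bash
python3 - <<'E'
from h import *
for n,boxes in(('scene',dict(box=(185,165,250,245),hold=(335,150,380,182),rod=(318,160,345,180),pad=(240,210,258,230))),('side',dict(box=(265,230,350,310),hold=(185,180,222,222),rod=(205,195,225,225),pad=(305,220,330,240)))):
    f=dict(np.load(n+'.npz')); P=cloud(f)
    def rep(name,zl,zh):
        a,b,c,d=boxes[name]; q=P[b:d,a:c].reshape(-1,3); q=q[(q[:,2]>zl)&(q[:,2]<zh)]
        if len(q)<4: print(n,name,len(q)); return
        (c0,sz,an)=cv2.minAreaRect(q[:,:2].astype(np.float32))
        print(n,name,len(q),'med',np.median(q,0).round(4),'rect',np.round(c0,4),np.round(sz,4),round(an,1))
    rep('box',.105,.116); rep('hold',.046,.056); rep('rod',.018,.036); rep('pad',.092,.104)
E
```

```text
scene box 2107 med [ 0.4884 -0.1748  0.1114] rect [ 0.4993 -0.1719] [0.1302 0.1974] 83.8
scene hold 399 med [0.4837 0.2831 0.0518] rect [0.4812 0.2837] [0.1001 0.0575] 81.2
scene rod 59 med [0.4695 0.2124 0.0296] rect [0.4688 0.2153] [0.0264 0.0637] 14.8
scene pad 172 med [ 0.5836 -0.1146  0.0992] rect [ 0.5791 -0.1128] [0.0596 0.037 ] 0.4
side box 2110 med [ 0.4748 -0.1775  0.1101] rect [ 0.4908 -0.1757] [0.1228 0.1848] 81.8
side hold 311 med [0.4777 0.2822 0.0509] rect [0.4774 0.2829] [0.1028 0.0543] 81.5
side rod 87 med [0.4698 0.234  0.0279] rect [0.4752 0.224 ] [0.0475 0.0765] 13.3
side pad 136 med [ 0.5818 -0.1105  0.0988] rect [ 0.5729 -0.1085] [0.0361 0.0668] 71.4
```

>>> arm_command --rows '[{"fingers":-1,"x":-0.027,"y":-0.021},{"fingers":-1,"x":-0.027,"y":-0.021},{"fingers":-1,"x":-0.027,"y":-0.021},{"fingers":-1,"x":-0.027,"y":-0.021},{"fingers":-1},{"fingers":-1},{"fingers":-1}]' --grip_force 40

```text
validation failed for argument at $.ro...
```

```bash
python3 - <<'E'
from h import *
f=grab('wrist'); save(f,'w1.png',None,1.4)
g=grab('side'); P=cloud(g)
a=P[200:275,160:205].reshape(-1,3)
a=a[(a[:,2]>.02)]
f2=dict(np.load('scene.npz'))
q=cloud(g)[215:255,172:202].reshape(-1,3); q=q[(q[:,2]>.01)&(q[:,2]<.1)]; print('beaker',np.median(q,0),q.min(0),q.max(0))
# photometer top by brightness-free z filter, eroded component
for n,d in(('side',g),('wrist',f)):
    P=cloud(d); m=((abs(P[...,2]-.110)<.004)&(P[...,0]>.35)&(P[...,0]<.68)&(P[...,1]<-.05)&(P[...,1]>-.32)).astype(np.uint8)
    m=cv2.morphologyEx(m,cv2.MORPH_OPEN,np.ones((5,5)))
    k,l,s,c=cv2.connectedComponentsWithStats(m); i=1+np.argmax(s[1:,4]); q=P[l==i]
    print(n,len(q),cv2.minAreaRect(q[:,:2].astype(np.float32)),np.median(q[:,2]))
    m=(abs(P[...,2]-.099)<.004)&(P[...,0]>.53)&(P[...,0]<.65)&(P[...,1]<-.06)&(P[...,1]>-.18)
    q=P[m]; 
    if len(q)>5: print('pad',len(q),cv2.minAreaRect(q[:,:2].astype(np.float32)),np.median(q,0))
print(r.get_obs()['tcp_pos'],f['world_from_camera'].round(3))
E
```

```text
beaker [0.32494966 0.15916049 0.05725623] [0.29608257 0.13260883 0.01001203] [0.35614743 0.19583961 0.08669609]
side 786 ((0.44584688544273376, -0.1692289113998413), (0.12321968376636505, 0.09217766672372818), 82.0223159790039) 0.1102145800473543
pad 113 ((0.5771297812461853, -0.1109686940908432), (0.03385261446237564, 0.053423818200826645), 81.082763671875) [ 0.58610442 -0.11217654  0.09931674]
wrist 1485 ((0.45361173152923584, -0.12840357422828674), (0.042918529361486435, 0.08950788527727127), 83.18155670166016) 0.11001305116625937
pad 801 ((0.5874650478363037, -0.13067573308944702), (0.07942098379135132, 0.031618814915418625), 70.51195526123047) [ 0.59415899 -0.11103621  0.10013087]
[ 6.74697762e-01 -1.00123508e-05  2.49724744e-01] [[ 1.     0.002 -0.002  0.675]
 [ 0.002 -0.958 -0.288  0.074]
 [-0.003  0.288 -0.958  0.373]
 [ 0.     0.     0.     1.   ]]
```

View pics/w1.png

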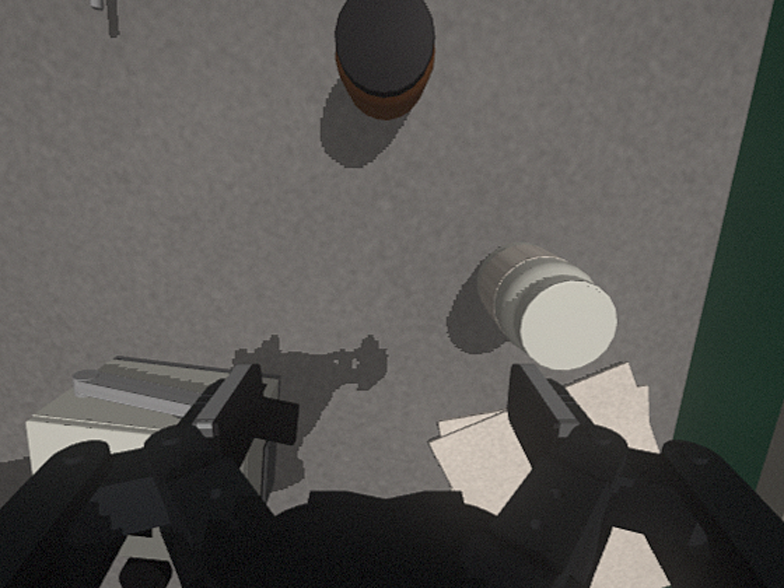

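The move was refused, so the wrist view is from the start pose. It shows the lever arm running (80,380) to (200,420), the paddle at (280,420), the jar at (385,50) and the tub at (568,320). I'll retry with all keys in every row.

>>> arm_command --rows '[{"fingers":-1,"x":-0.027,"y":-0.021,"z":0,"ax":0,"ay":0,"az":0},{"fingers":-1,"x":-0.027,"y":-0.021,"z":0,"ax":0,"ay":0,"az":0},{"fingers":-1,"x":-0.027,"y":-0.021,"z":0,"ax":0,"ay":0,"az":0},{"fingers":-1,"x":-0.027,"y":-0.021,"z":0,"ax":0,"ay":0,"az":0},{"fingers":-1,"x":0,"y":0,"z":0,"ax":0,"ay":0,"az":0},{"fingers":-1,"x":0,"y":0,"z":0,"ax":0,"ay":0,"az":0}]' --grip_force 40

```text
clock: 0.7
tcp_pos: [0.5898, -0.1106, 0.2505]
orientation: [2.226, 2.216, -0.001]
contact_force: [0.4, 0.4, 0.4]
grip_width: 0.0121
gripper_force: 0.0
```

```bash
python3 - <<'E'
from h import *
f=grab('wrist'); save(f,'w2.png',None,1.4)
P=cloud(f); m=(abs(P[...,2]-.099)<.006)&(P[...,0]>.53)&(P[...,0]<.65)&(P[...,1]<-.06)&(P[...,1]>-.18)
dark=f['frame'].max(2)<70
q=P[m&dark]; print('pad',len(q),cv2.minAreaRect(q[:,:2].astype(np.float32)),np.median(q,0))
q=P[(abs(P[...,2]-.110)<.004)&(P[...,0]>.35)&(P[...,0]<.6)&(P[...,1]>-.3)&(P[...,1]<-.05)]
# +y edge of top: max y per x bin
for x0 in np.arange(.40,.57,.02):
    s=q[abs(q[:,0]-x0)<.003]; print(round(x0,3), len(s), s[:,1].max().round(4) if len(s) else '')
print(r.get_obs()['tcp_pos'])
E
```

```text
pad 1394 ((0.5870134830474854, -0.11032120138406754), (0.034513141959905624, 0.039082735776901245), 82.51859283447266) [ 0.5878768  -0.10902133  0.09933392]
0.4 116 -0.1786
0.42 701 -0.1028
0.44 695 -0.1053
0.46 663 -0.1081
0.48 589 -0.1108
0.5 520 -0.1135
0.52 544 -0.1162
0.54 472 -0.1188
0.56 270 -0.1215
[ 0.5908299  -0.10843745  0.25049527]
```

View pics/w2.png

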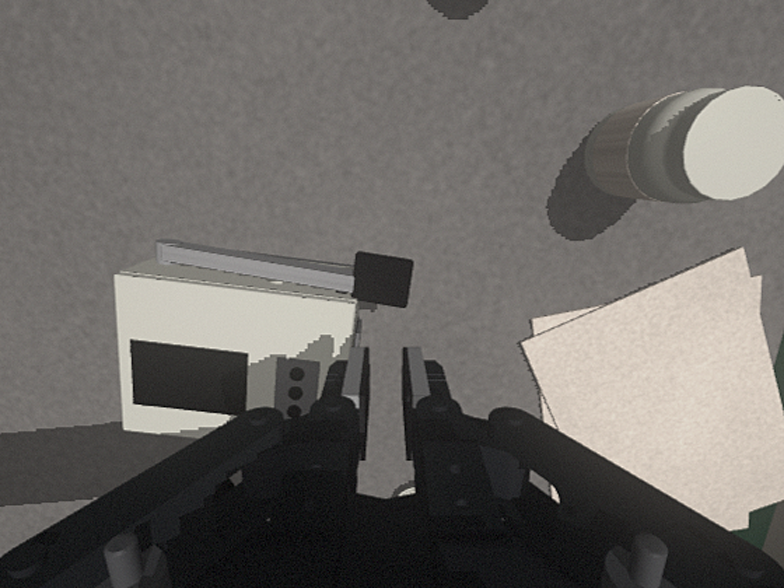

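The wrist view shows the paddle clearly at (384,278), with the fingers shut beside it and open bench around. Measured paddle centre (0.587,-0.110,0.099), 34.5 x 39 mm, box yaw -7.65°.

>>> arm_command --rows '[{"fingers":-1,"x":-0.001,"y":0.005,"z":0.031,"ax":0,"ay":0,"az":0},{"fingers":-1,"x":0,"y":0,"z":0.031,"ax":0,"ay":0,"az":0},{"fingers":-1,"x":0,"y":0,"z":0.031,"ax":0,"ay":0,"az":0},{"fingers":-1,"x":0,"y":0,"z":0.031,"ax":0,"ay":0,"az":0},{"fingers":-1,"x":0,"y":0,"z":0,"ax":0,"ay":0,"az":0}]'

```text
clock: 1.17
tcp_pos: [0.5931, -0.1064, 0.1204]
orientation: [-2.213, -2.219, 0.008]
contact_force: [-2.1, 0.7, -0.4]
grip_width: 0.0
gripper_force: 0.4
```

>>> arm_command --rows '[{"fingers":-1,"x":0,"y":0,"z":0.01,"ax":0,"ay":0,"az":0},{"fingers":-1,"x":0,"y":0,"z":0.01,"ax":0,"ay":0,"az":0},{"fingers":-1,"x":0,"y":0,"z":0.01,"ax":0,"ay":0,"az":0},{"fingers":-1,"x":0,"y":0,"z":0.01,"ax":0,"ay":0,"az":0},{"fingers":-1,"x":0,"y":0,"z":0.01,"ax":0,"ay":0,"az":0},{"fingers":-1,"x":0,"y":0,"z":0.006,"ax":0,"ay":0,"az":0},{"fingers":-1,"x":0,"y":0,"z":0,"ax":0,"ay":0,"az":0}]'

```text
clock: 1.75
tcp_pos: [0.5976, -0.1089, 0.0704]
orientation: [2.22, 2.22, 0.003]
contact_force: [2.0, -0.3, 3.1]
grip_width: -0.0001
gripper_force: 1.3
```

>>> arm_command --rows '[{"fingers":-1,"x":0,"y":0,"z":0.003,"ax":0,"ay":0,"az":0},{"fingers":-1,"x":0,"y":0,"z":0.003,"ax":0,"ay":0,"az":0},{"fingers":-1,"x":0,"y":0,"z":0,"ax":0,"ay":0,"az":0},{"fingers":-1,"x":0,"y":0,"z":0,"ax":0,"ay":0,"az":0}]'

```text
clock: 2.08
tcp_pos: [0.5971, -0.1089, 0.0651]
orientation: [2.22, 2.22, 0.002]
contact_force: [3.0, 1.8, 5.4]
grip_width: 0.0004
gripper_force: 2.9
```

>>> arm_command --rows '[{"fingers":-1,"x":0,"y":0,"z":0.002,"ax":0,"ay":0,"az":0},{"fingers":-1,"x":0,"y":0,"z":0.002,"ax":0,"ay":0,"az":0},{"fingers":-1,"x":0,"y":0,"z":0,"ax":0,"ay":0,"az":0},{"fingers":-1,"x":0,"y":0,"z":0,"ax":0,"ay":0,"az":0}]'

```text
clock: 2.42
tcp_pos: [0.5969, -0.1089, 0.062]
orientation: [2.221, 2.22, 0.002]
contact_force: [0.0, 1.2, 12.9]
grip_width: 0.0003
gripper_force: 6.3
```

>>> arm_command --rows '[{"fingers":-1,"x":0,"y":0,"z":0.0015,"ax":0,"ay":0,"az":0},{"fingers":-1,"x":0,"y":0,"z":0,"ax":0,"ay":0,"az":0},{"fingers":-1,"x":0,"y":0,"z":0,"ax":0,"ay":0,"az":0}]'

```text
clock: 2.67
tcp_pos: [0.5969, -0.1089, 0.0614]
orientation: [2.221, 2.22, 0.002]
contact_force: [-2.9, 1.8, 20.7]
grip_width: 0.0004
gripper_force: 9.8
```

>>> arm_command --rows '[{"fingers":-1,"x":0,"y":0,"z":-0.01,"ax":0,"ay":0,"az":0},{"fingers":-1,"x":0,"y":0,"z":-0.03,"ax":0,"ay":0,"az":0},{"fingers":-1,"x":0,"y":0,"z":-0.04,"ax":0,"ay":0,"az":0},{"fingers":-1,"x":0,"y":0,"z":-0.04,"ax":0,"ay":0,"az":0},{"fingers":-1,"x":0,"y":0,"z":-0.04,"ax":0,"ay":0,"az":0},{"fingers":-1,"x":0,"y":0,"z":0,"ax":0,"ay":0,"az":0}]'

```text
clock: 3.17
tcp_pos: [0.5992, -0.1103, 0.2269]
orientation: [2.216, 2.214, 0.011]
contact_force: [1.4, 0.4, 0.6]
grip_width: -0.0002
gripper_force: 0.0
```

```bash
python3 - <<'E'
from h import *
f=grab('wrist')
P=cloud(f); m=(P[...,2]>.03)&(P[...,0]>.57)&(P[...,0]<.62)&(P[...,1]<-.08)&(P[...,1]>-.13)
q=P[m]; print('pad',len(q),np.median(q,0), np.percentile(q[:,2],[5,50,95]))
g=grab('scene'); save(g,'s2.png',(170,140,290,260),5)
print(r.get_obs()['tcp_pos'])
E
```

```text
pad 24823 [ 0.5960195  -0.09652876  0.28755066] [0.09752936 0.28755066 0.30657403]
[ 0.59602559 -0.10966605  0.22038634]
```

View pics/s2.png

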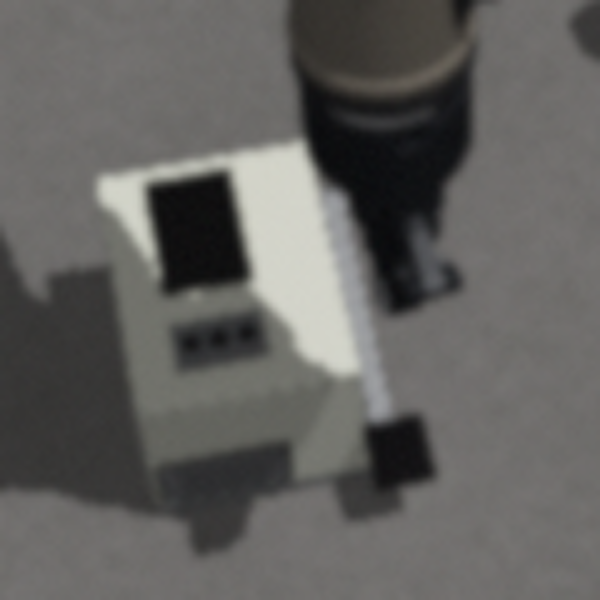

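The crop shows the paddle at (400,452), about 9 image px lower than before, so the lever appears held. I'll check its depth from the same frames, then tilt the hand to look at the +y face for the hole.

>>> arm_command --rows '[{"fingers":0.2,"x":0.04,"y":-0.02,"z":0,"ax":0,"ay":-7,"az":0},{"fingers":0.2,"x":0.04,"y":-0.02,"z":0,"ax":0,"ay":-7,"az":0},{"fingers":0.2,"x":0.04,"y":-0.02,"z":0,"ax":0,"ay":-7,"az":0},{"fingers":0.2,"x":0.04,"y":-0.02,"z":0.02,"ax":0,"ay":-7,"az":0},{"fingers":0.2,"x":0.02,"y":-0.01,"z":0,"ax":0,"ay":0,"az":0},{"fingers":0.2,"x":0,"y":0,"z":0,"ax":0,"ay":0,"az":0},{"fingers":0.2,"x":0,"y":0,"z":0,"ax":0,"ay":0,"az":0}]'

```text
clock: 3.85
tcp_pos: [0.5177, 0.0342, 0.1713]
orientation: [1.976, 1.987, -0.457]
contact_force: [0.8, -1.4, 0.8]
grip_width: 0.0513
gripper_force: 0.0
```

```bash
python3 - <<'E'
from h import *
g=dict(np.load('scene.npz')); P=cloud(g); print('pad px',P[226:235,246:255,2].mean(), P[230,250])
f=grab('wrist'); save(f,'w3.png',None,1.4); P=cloud(f)
q=P[(P[...,2]>.03)&(P[...,2]<.12)&(P[...,0]>.575)&(P[...,0]<.61)&(P[...,1]<-.09)&(P[...,1]>-.13)]
print(len(q),np.percentile(q[:,2],[5,50,95]) if len(q) else '')
o=r.get_obs();print(o['tcp_pos'],o['orientation'])
E
```

```text
pad px 0.05207841432385885 [ 0.59166529 -0.11246279  0.05134987]
171 [0.0444088  0.04912284 0.05115584]
[0.51877262 0.03235772 0.17228491] [ 1.97974063  1.98189977 -0.45532411]
```

View pics/w3.png

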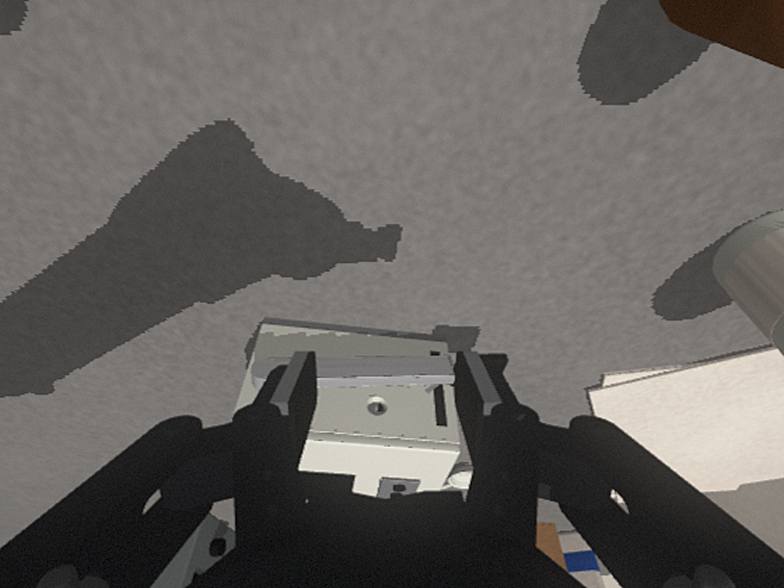

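The lever is caught, with the pad 0.051 high. The hole is visible between the fingers at (376,406), uncovered above the lever arm.

```bash
python3 - <<'E'
from h import *
f=dict(np.load('wrist.npz')); P=cloud(f)
c=f['frame'][280:301,258:280].mean(2).astype(int); print(c[::2,::1])
K=f['K'];T=f['world_from_camera']
for u,v in((376/1.4,406/1.4),):
    d=T[:3,:3]@np.linalg.inv(K)@[u,v,1]; o=T[:3,3]
    print('z=.078:',o+d*(.078-o[2])/d[2])
    # face line y=-.1108-.1343(x-.48)
    n=np.array([.1343,1,0]); b=-.1108+.1343*.48; print('face:',o+d*(b-n@o)/(n@d))
print(P[284:298,256:284:4].round(4)[::4])
E
```

```text
[[158 158 156 155 154 158 158 156 158 158 161 155 159 156 156 158 158 160
  157 156 156 156]
 [158 157 157 155 161 143 119 116 115 128 146 148 152 153 154 155 160 156
  158 157 158 154]
 [157 157 156 155 153 162 178 196 230 233 234 235 228 224 207 169 152 153
  159 158 155 154]
 [159 155 158 155 169 189 194 206 218 227 227 225 218 208 197 195 183 169
  155 159 157 157]
 [153 155 159 159 162 155 117 107  87  88  93  98  70  59 105 133 139 164
  162 159 157 157]
 [153 158 160 151 122  91  95  95  95  96 112 110  63  41  42  72 102 117
  140 159 157 158]
 [158 156 160 160 137  93  90  94  95 103 133 127  52  45  50  62  80  93
  132 161 159 158]
 [159 157 157 160 159 142 110  91  90  92  99  94  89  96  89  85  94 133
  160 157 158 155]
 [158 156 155 159 159 157 156 157 149 126 101 104 109 121 133 157 158 159
  159 157 157 157]
 [155 157 154 157 156 158 157 157 159 157 160 161 161 158 157 159 159 158
  157 154 159 163]
 [159 158 155 158 156 156 156 155 157 159 157 156 159 153 160 156 157 158
  158 159 157 158]]
z=.078: [ 0.51073091 -0.11616577  0.078     ]
face: [ 0.51076759 -0.11493209  0.07879185]
[[[ 0.4975 -0.1129  0.0731]
  [ 0.5015 -0.1145  0.072 ]
  [ 0.5057 -0.1148  0.0717]
  [ 0.5099 -0.1155  0.0712]
  [ 0.5141 -0.1165  0.0704]
  [ 0.5184 -0.1167  0.0702]
  [ 0.5226 -0.1172  0.0698]]

 [[ 0.4978 -0.1126  0.0781]
  [ 0.5018 -0.1139  0.0772]
  [ 0.5057 -0.12    0.0732]
  [ 0.509  -0.1479  0.0549]
  [ 0.5128 -0.201   0.0203]
  [ 0.5184 -0.1159  0.0757]
  [ 0.5226 -0.1167  0.0751]]

 [[ 0.4979 -0.1146  0.0816]
  [ 0.502  -0.1147  0.0814]
  [ 0.5047 -0.1444  0.0626]
  [ 0.5092 -0.1485  0.0599]
  [ 0.5128 -0.2111  0.0202]
  [ 0.5185 -0.1171  0.0796]
  [ 0.5227 -0.1178  0.0791]]

 [[ 0.4982 -0.1143  0.0864]
  [ 0.5023 -0.114   0.0865]
  [ 0.5063 -0.1144  0.0862]
  [ 0.5104 -0.1141  0.0863]
  [ 0.5144 -0.117   0.0845]
  [ 0.5185 -0.1158  0.0851]
  [ 0.5226 -0.1165  0.0846]]]
```

>>> arm_command --rows '[{"fingers":0.2,"x":0,"y":0,"z":-0.02,"ax":0,"ay":7,"az":0},{"fingers":0.2,"x":0,"y":0,"z":-0.02,"ax":0,"ay":7,"az":0},{"fingers":0.2,"x":0,"y":0,"z":0,"ax":0,"ay":7,"az":0},{"fingers":0.2,"x":0,"y":0,"z":0,"ax":0,"ay":7,"az":0},{"fingers":0.2,"x":0.04,"y":-0.015,"z":0,"ax":0,"ay":0,"az":0},{"fingers":0.2,"x":0.04,"y":-0.015,"z":0,"ax":0,"ay":0,"az":0},{"fingers":0.2,"x":0.04,"y":-0.015,"z":0,"ax":0,"ay":0,"az":4},{"fingers":0.2,"x":0.02,"y":-0.005,"z":0,"ax":0,"ay":0,"az":4.5},{"fingers":0.2,"x":0,"y":0,"z":0,"ax":0,"ay":0,"az":0},{"fingers":0.2,"x":0,"y":0,"z":0,"ax":0,"ay":0,"az":0}]'

```text
clock: 4.73
tcp_pos: [0.4736, 0.1839, 0.2179]
orientation: [-2.351, -2.021, -0.042]
contact_force: [0.9, -1.2, 0.0]
grip_width: 0.0515
gripper_force: 0.0
```

```bash
python3 - <<'E'
from h import *
f=grab('wrist'); save(f,'w4.png',None,1.4); P=cloud(f)
w=(P[...,0]>.40)&(P[...,0]<.56)&(P[...,1]>.12)&(P[...,1]<.36)
m=w&(abs(P[...,2]-.051)<.004); q=P[m].astype(np.float32); print('top',len(q),cv2.minAreaRect(q[:,:2].copy()))
m=w&(P[...,2]>.020)&(P[...,2]<.036)&(P[...,1]<.228); q=P[m].astype(np.float32); print('rod',len(q),cv2.minAreaRect(q[:,:2].copy()),q.max(0),q.min(0))
if len(q)>5: print(cv2.fitLine(q[:,:2].copy(),cv2.DIST_HUBER,0,.01,.01).ravel())
o=r.get_obs();print(o['tcp_pos'],R.from_rotvec(o['orientation']).as_matrix().round(3))
E
```

```text
top 5221 ((0.48109057545661926, 0.2859143912792206), (0.10045590251684189, 0.05204853415489197), 81.8058853149414)
rod 294 ((0.4692733585834503, 0.20620250701904297), (0.04409858584403992, 0.007531898561865091), 81.45249938964844) [0.4762687  0.22773892 0.03159009] [0.46338522 0.18408906 0.02543698]
[0.1448775  0.9894496  0.46984133 0.20666255]
[0.47380781 0.18285323 0.21773244] [[ 0.152  0.988 -0.007]
 [ 0.987 -0.151  0.048]
 [ 0.047 -0.014 -0.999]]
```

View pics/w4.png

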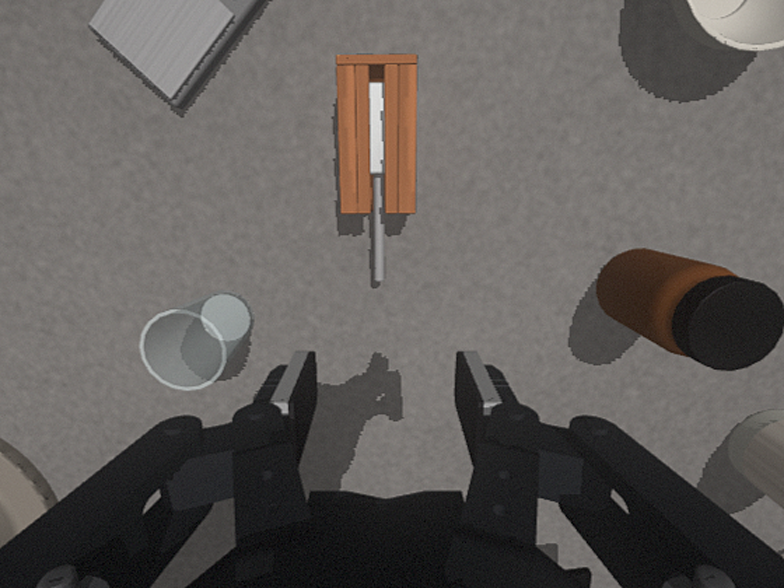

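The wrist view shows the rod (377,185)-(379,282) sticking out of the holder, with the beaker at (195,340) and the jar at (700,310) both clear of the fingers.

>>> arm_command --rows '[{"fingers":0.2,"x":0,"y":0,"z":0,"ax":-0.8,"ay":-2.7,"az":-0.4},{"fingers":0.2,"x":0.012,"y":-0.004,"z":0,"ax":0,"ay":0,"az":0},{"fingers":0.2,"x":0.012,"y":-0.0035,"z":0.02,"ax":0,"ay":0,"az":0},{"fingers":0.2,"x":0,"y":0,"z":0.035,"ax":0,"ay":0,"az":0},{"fingers":0.2,"x":0,"y":0,"z":0.035,"ax":0,"ay":0,"az":0},{"fingers":0.2,"x":0,"y":0,"z":0.035,"ax":0,"ay":0,"az":0},{"fingers":0.2,"x":0,"y":0,"z":0.015,"ax":0,"ay":0,"az":0},{"fingers":0.2,"x":0,"y":0,"z":0,"ax":0,"ay":0,"az":0},{"fingers":0.2,"x":0,"y":0,"z":0,"ax":0,"ay":0,"az":0}]'

```text
clock: 5.53
tcp_pos: [0.4696, 0.2077, 0.0773]
orientation: [2.378, 2.053, -0.003]
contact_force: [0.3, -0.0, -0.9]
grip_width: 0.0513
gripper_force: 0.0
```

```bash
python3 - <<'E'
from h import *
o=r.get_obs();print(o['tcp_pos'],R.from_rotvec(o['orientation']).as_matrix().round(3))
E
```

```text
[0.46956632 0.20766467 0.07730246] [[ 0.146  0.989 -0.001]
 [ 0.989 -0.146 -0.001]
 [-0.002 -0.001 -1.   ]]
```

>>> arm_command --rows '[{"fingers":0.2,"x":0,"y":0,"z":0.021,"ax":0,"ay":0,"az":0},{"fingers":0.2,"x":0,"y":0,"z":0.0205,"ax":0,"ay":0,"az":0},{"fingers":0.2,"x":0,"y":0,"z":0,"ax":0,"ay":0,"az":0},{"fingers":-1,"x":0,"y":0,"z":0,"ax":0,"ay":0,"az":0},{"fingers":-1,"x":0,"y":0,"z":0,"ax":0,"ay":0,"az":0},{"fingers":-1,"x":0,"y":0,"z":0,"ax":0,"ay":0,"az":0},{"fingers":-1,"x":0,"y":0,"z":0,"ax":0,"ay":0,"az":0},{"fingers":-1,"x":0,"y":0,"z":0,"ax":0,"ay":0,"az":0},{"fingers":-1,"x":0,"y":0,"z":0,"ax":0,"ay":0,"az":0}]' --grip_force 60

```text
clock: 6.28
tcp_pos: [0.4699, 0.2103, 0.0371]
orientation: [2.375, 2.056, 0.004]
contact_force: [1.1, -0.6, 2.8]
grip_width: 0.005
gripper_force: 58.8
```

>>> arm_command --rows '[{"fingers":-1,"x":-0.01,"y":0,"z":-0.001,"ax":0,"ay":0,"az":0},{"fingers":-1,"x":-0.015,"y":0,"z":0,"ax":0,"ay":0,"az":0},{"fingers":-1,"x":-0.015,"y":0,"z":0,"ax":0,"ay":0,"az":0},{"fingers":-1,"x":-0.015,"y":0,"z":0,"ax":0,"ay":0,"az":0},{"fingers":-1,"x":-0.015,"y":0,"z":0,"ax":0,"ay":0,"az":0},{"fingers":-1,"x":-0.015,"y":0,"z":0,"ax":0,"ay":0,"az":0},{"fingers":-1,"x":-0.015,"y":0,"z":0,"ax":0,"ay":0,"az":0},{"fingers":-1,"x":-0.012,"y":0,"z":0,"ax":0,"ay":0,"az":0},{"fingers":-1,"x":0,"y":0,"z":0,"ax":0,"ay":0,"az":0}]'

```text
clock: 7.03
tcp_pos: [0.4512, 0.0949, 0.0367]
orientation: [-2.379, -2.051, 0.006]
contact_force: [-0.6, 0.0, -1.5]
grip_width: 0.0055
gripper_force: 58.6
```

```bash
python3 - <<'E'
from h import *
f=grab('wrist'); save(f,'w5.png',None,1.4)
o=r.get_obs();print(o['tcp_pos'],o['grip_width'],o['contact_force'])
E
```

```text
[0.45194143 0.09686906 0.03688685] 0.005086296419196072 [ 0.11359463  0.44055543 -1.3113495 ]
```

View pics/w5.png

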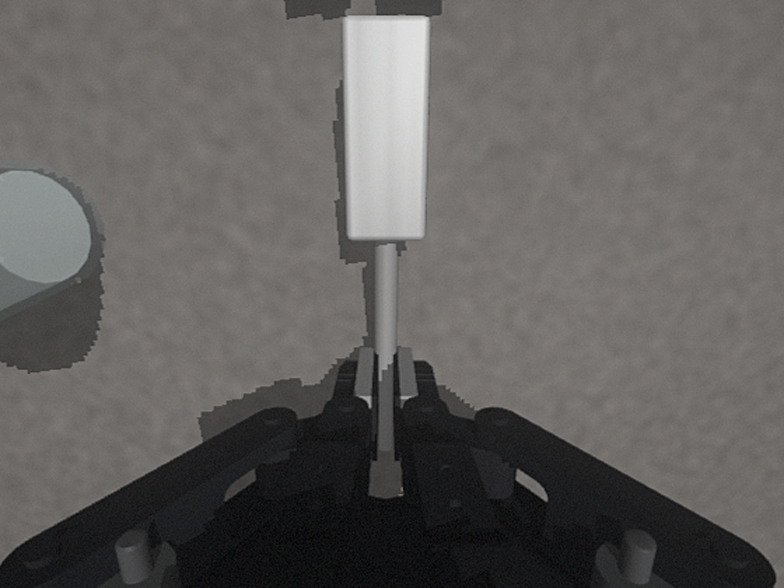

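The view shows the pin fully clear of the holder, with the handle at (387,130) and the rod in the fingers. I'll shift it away from the beaker and lower it.

>>> arm_command --rows '[{"fingers":-1,"x":0,"y":0.015,"z":-0.003,"ax":0,"ay":0,"az":0},{"fingers":-1,"x":0,"y":0.02,"z":0,"ax":0,"ay":0,"az":0},{"fingers":-1,"x":0,"y":0.015,"z":0,"ax":0,"ay":0,"az":0},{"fingers":-1,"x":0,"y":0,"z":0.006,"ax":0,"ay":0,"az":0},{"fingers":-1,"x":0,"y":0,"z":0.004,"ax":0,"ay":0,"az":0},{"fingers":-1,"x":0,"y":0,"z":0.002,"ax":0,"ay":0,"az":0},{"fingers":-1,"x":0,"y":0,"z":0,"ax":0,"ay":0,"az":0},{"fingers":-1,"x":0,"y":0,"z":0,"ax":0,"ay":0,"az":0}]'

```text
clock: 7.75
tcp_pos: [0.5012, 0.0924, 0.0278]
orientation: [-2.373, -2.057, 0.002]
contact_force: [0.4, 0.2, -0.4]
grip_width: 0.0053
gripper_force: 58.7
```

```bash
cat > pin.py <<'E'
from h import *
f=grab('wrist'); P=cloud(f); o=r.get_obs(); t=o['tcp_pos']; Rm=R.from_rotvec(o['orientation']).as_matrix()
print(t,o['contact_force'],Rm.round(3).tolist())
L=(P-t)@Rm   # tool frame
m=(L[...,0]>.03)&(L[...,0]<.16)&(abs(L[...,1])<.03)&(P[...,2]>.008)&(P[...,2]<.05)
q=P[m]; l=L[m]
h=l[abs(l[:,1])>.006]; print('handle x range',h[:,0].min(),h[:,0].max())
for a in np.arange(.03,.14,.01):
    s=q[abs(l[:,0]-a)<.004]; 
    if len(s)>3: print(round(a,3),len(s),'ztop',np.percentile(s[:,2],90).round(4))
print(cv2.minAreaRect(q[q[:,2]>.018][:,:2].astype(np.float32)))
E
python3 pin.py
```

```text
[0.50158009 0.0924185  0.02799729] [ 0.54146701  0.42793421 -1.88948989] [[0.142, 0.99, -0.001], [0.99, -0.142, 0.0], [0.0, -0.001, -1.0]]
handle x range 0.05309503994997239 0.11284614162802492
0.03 135 ztop 0.0196
0.04 286 ztop 0.0196
0.05 317 ztop 0.0264
0.06 1127 ztop 0.0277
0.07 1159 ztop 0.0277
0.08 1296 ztop 0.0275
0.09 1381 ztop 0.0274
0.1 1474 ztop 0.0274
0.11 1259 ztop 0.0272
((0.5116223096847534, 0.16316425800323486), (0.0828365832567215, 0.02417076751589775), 81.9020004272461)
```

>>> arm_command --rows '[{"fingers":-1,"x":0,"y":0,"z":0.003,"ax":0,"ay":0,"az":0},{"fingers":-1,"x":0,"y":0,"z":0,"ax":0,"ay":0,"az":0},{"fingers":0.2,"x":0,"y":0,"z":0,"ax":0,"ay":0,"az":0},{"fingers":0.2,"x":0,"y":0,"z":0,"ax":0,"ay":0,"az":0},{"fingers":0.2,"x":0,"y":0,"z":0,"ax":0,"ay":0,"az":0},{"fingers":0.2,"x":0,"y":0,"z":0,"ax":0,"ay":0,"az":0},{"fingers":0.2,"x":0,"y":0,"z":-0.03,"ax":0,"ay":0,"az":0},{"fingers":0.2,"x":0,"y":0,"z":-0.04,"ax":0,"ay":0,"az":0},{"fingers":0.2,"x":0,"y":0,"z":0,"ax":0,"ay":0,"az":0},{"fingers":0.2,"x":0,"y":0,"z":0,"ax":0,"ay":0,"az":0}]'

```text
clock: 8.63
tcp_pos: [0.5043, 0.0926, 0.0973]
orientation: [2.374, 2.055, 0.008]
contact_force: [-0.3, -0.4, 0.4]
grip_width: 0.0511
gripper_force: 0.0
```

```bash
python3 pin.py
```

```text
[0.50302168 0.09218281 0.09588844] [ 0.24340931  0.21449284 -0.27823977] [[0.143, 0.99, 0.002], [0.99, -0.143, 0.001], [0.001, 0.002, -1.0]]
handle x range 0.05309552406061234 0.144911240131456
0.03 62 ztop 0.0162
0.04 125 ztop 0.0163
0.05 163 ztop 0.0238
0.06 444 ztop 0.0249
0.07 485 ztop 0.0249
0.08 492 ztop 0.0249
0.09 505 ztop 0.0249
0.1 543 ztop 0.0249
0.11 443 ztop 0.0249
0.14 178 ztop 0.0287
((0.5132365822792053, 0.18981656432151794), (0.03443153202533722, 0.09321790933609009), 3.6088788509368896)
```

>>> arm_command --rows '[{"fingers":0.2,"x":0.0415,"y":0,"z":0,"ax":0,"ay":0,"az":0},{"fingers":0.2,"x":0.0415,"y":-0.001,"z":0,"ax":0,"ay":0,"az":0},{"fingers":0.2,"x":0,"y":0,"z":0.03,"ax":0,"ay":0,"az":0},{"fingers":0.2,"x":0,"y":0,"z":0.03,"ax":0,"ay":0,"az":0},{"fingers":0.2,"x":0,"y":0,"z":0.011,"ax":0,"ay":0,"az":0},{"fingers":0.2,"x":0,"y":0,"z":0,"ax":0,"ay":0,"az":0},{"fingers":-1,"x":0,"y":0,"z":0,"ax":0,"ay":0,"az":0},{"fingers":-1,"x":0,"y":0,"z":0,"ax":0,"ay":0,"az":0},{"fingers":-1,"x":0,"y":0,"z":0,"ax":0,"ay":0,"az":0},{"fingers":-1,"x":0,"y":0,"z":0,"ax":0,"ay":0,"az":0}]'

```text
clock: 9.52
tcp_pos: [0.5142, 0.1744, 0.0255]
orientation: [2.375, 2.056, 0.004]
contact_force: [-0.5, -0.5, 0.3]
grip_width: 0.0229
gripper_force: 58.9
```

>>> arm_command --rows '[{"fingers":-1,"x":0,"y":0,"z":0,"ax":0,"ay":0,"az":0},{"fingers":-1,"x":0,"y":0,"z":-0.03,"ax":0,"ay":0,"az":0},{"fingers":-1,"x":0,"y":0,"z":-0.034,"ax":0,"ay":0,"az":0.4},{"fingers":-1,"x":0,"y":0,"z":0,"ax":0,"ay":0,"az":0},{"fingers":-1,"x":0,"y":0,"z":0,"ax":0,"ay":0,"az":0}]'

```text
clock: 9.93
tcp_pos: [0.5149, 0.175, 0.0904]
orientation: [2.381, 2.047, 0.008]
contact_force: [-0.1, -0.4, -1.7]
grip_width: 0.0224
gripper_force: 59.5
```

```bash
cat > st.py <<'E'
from h import *
o=r.get_obs(); t=o['tcp_pos']; M=R.from_rotvec(o['orientation']).as_matrix()
hole=np.array([.511,-.1155,.078]); tip=t+M@np.array([-.110,0,.0125])
a=np.radians(-7.65); B=np.array([[np.cos(a),-np.sin(a),0],[np.sin(a),np.cos(a),0],[0,0,1]])
print('tcp',t,o['contact_force'].round(1),o['grip_width'],o['gripper_force']); print(M.round(4).tolist())
print('tip in hole frame',(B.T@(tip-hole)).round(4)); print('yaw err deg (tool x vs box y)',np.degrees(np.arctan2((B.T@M[:,0])[0],(B.T@M[:,0])[1])).round(2))
E
python3 st.py
```

```text
tcp [0.51485021 0.17497347 0.09039171] [-0.1 -0.4 -1.7] 0.02239122996987041 59.48282539844513
[[0.15, 0.9887, 0.0044], [0.9887, -0.15, 0.0025], [0.0032, 0.004, -1.0]]
tip in hole frame [-0.0367  0.1785 -0.0005]
yaw err deg (tool x vs box y) 0.98
```

>>> arm_command --rows '[{"fingers":-1,"x":0,"y":0.012,"z":0,"ax":0.1,"ay":-0.2,"az":-1.0},{"fingers":-1,"x":-0.025,"y":0.0115,"z":0,"ax":0,"ay":0,"az":0},{"fingers":-1,"x":-0.03,"y":0.0115,"z":0,"ax":0,"ay":0,"az":0},{"fingers":-1,"x":-0.03,"y":0,"z":0,"ax":0,"ay":0,"az":0},{"fingers":-1,"x":-0.03,"y":0,"z":0,"ax":0,"ay":0,"az":0},{"fingers":-1,"x":-0.02,"y":0,"z":0,"ax":0,"ay":0,"az":0},{"fingers":-1,"x":-0.005,"y":0,"z":0,"ax":0,"ay":0,"az":0},{"fingers":-1,"x":0,"y":0,"z":0,"ax":0,"ay":0,"az":0},{"fingers":-1,"x":0,"y":0,"z":0,"ax":0,"ay":0,"az":0}]'

```text
clock: 10.68
tcp_pos: [0.5292, 0.0316, 0.088]
orientation: [-2.363, -2.069, 0.006]
contact_force: [0.7, 1.4, -2.0]
grip_width: 0.0226
gripper_force: 59.4
```

```bash
python3 st.py; python3 - <<'E'
from h import *
g=grab('scene'); P=cloud(g)
save(g,'s3.png',(200,130,290,230),6)
a=np.radians(-7.65); B=np.array([[np.cos(a),-np.sin(a),0],[np.sin(a),np.cos(a),0],[0,0,1]])
L=(P-np.array([.511,-.1155,.078]))@B
m=(abs(L[...,0])<.015)&(L[...,1]>.02)&(L[...,1]<.075)&(abs(L[...,2])<.012)
q=L[m]; print(len(q))
for y in np.arange(.02,.075,.006):
    s=q[abs(q[:,1]-y)<.003]
    if len(s): print(round(y,3),len(s),s.mean(0).round(4),s[:,2].max().round(4),s[:,0].min().round(4),s[:,0].max().round(4))
E
```

```text
tcp [0.52918256 0.03157202 0.08802773] [ 0.7  1.4 -2. ] 0.022560002149268742 59.390244483947754
[[0.1322, 0.9912, -0.003], [0.9912, -0.1322, -0.0021], [-0.0024, -0.0027, -1.0]]
tip in hole frame [-0.0015  0.0382 -0.0022]
yaw err deg (tool x vs box y) -0.05
39
0.038 5 [-0.0004  0.0384  0.0012] 0.0024 -0.0045 0.003
0.044 7 [-0.0015  0.0439 -0.0004] 0.0036 -0.0062 0.0028
0.05 5 [-0.0003  0.0497 -0.0004] 0.0035 -0.0029 0.0022
0.056 6 [-0.0004  0.0558  0.0015] 0.0057 -0.0034 0.0019
0.062 6 [-0.0005  0.0616 -0.0007] 0.0008 -0.0042 0.0023
0.068 6 [0.0002 0.0682 0.0023] 0.007 -0.0058 0.0026
0.074 4 [0.0009 0.0728 0.0013] 0.0028 -0.004 0.0047
```

View pics/s3.png

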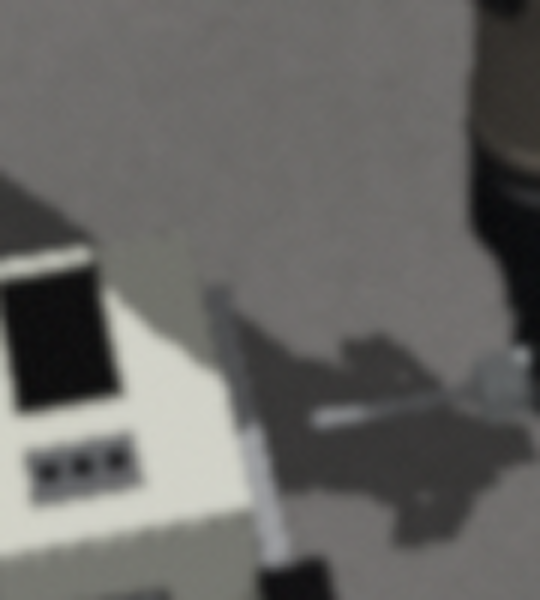

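The crop shows the rod level, its tip at (315,415) in front of the face and clear of the lever. I'll correct it slightly and go in.

>>> arm_command --rows '[{"fingers":-1,"x":-0.01,"y":0.001,"z":-0.0017,"ax":0,"ay":0.1,"az":0},{"fingers":-1,"x":-0.01,"y":0,"z":0,"ax":0,"ay":0,"az":0},{"fingers":-1,"x":-0.01,"y":0,"z":0,"ax":0,"ay":0,"az":0},{"fingers":-1,"x":-0.006,"y":0,"z":0,"ax":0,"ay":0,"az":0},{"fingers":-1,"x":-0.005,"y":0,"z":0,"ax":0,"ay":0,"az":0},{"fingers":-1,"x":-0.004,"y":0,"z":0,"ax":0,"ay":0,"az":0},{"fingers":-1,"x":0,"y":0,"z":0,"ax":0,"ay":0,"az":0}]'

```text
clock: 11.32
tcp_pos: [0.5243, -0.0151, 0.0904]
orientation: [-2.365, -2.067, 0.004]
contact_force: [-0.6, 0.4, -1.2]
grip_width: 0.0229
gripper_force: 59.4
```

```bash
python3 st.py
```

```text
tcp [ 0.52430414 -0.01509861  0.09035112] [-0.6  0.4 -1.2] 0.022854708178335265 59.3902713060379
[[0.1339, 0.991, -0.0022], [0.991, -0.1339, -0.0013], [-0.0016, -0.002, -1.0]]
tip in hole frame [-0.0003 -0.0087  0.    ]
yaw err deg (tool x vs box y) 0.04
```

In the hole with no contact force. Go to about 39 mm inside.

>>> arm_command --rows '[{"fingers":-1,"x":-0.007,"y":0,"z":0,"ax":0,"ay":0,"az":0},{"fingers":-1,"x":-0.007,"y":0,"z":0,"ax":0,"ay":0,"az":0},{"fingers":-1,"x":-0.005,"y":0,"z":0,"ax":0,"ay":0,"az":0},{"fingers":-1,"x":-0.004,"y":0,"z":0,"ax":0,"ay":0,"az":0},{"fingers":-1,"x":-0.004,"y":0,"z":0,"ax":0,"ay":0,"az":0},{"fingers":-1,"x":-0.003,"y":0,"z":0,"ax":0,"ay":0,"az":0},{"fingers":-1,"x":0,"y":0,"z":0,"ax":0,"ay":0,"az":0},{"fingers":-1,"x":0,"y":0,"z":0,"ax":0,"ay":0,"az":0},{"fingers":-1,"x":0,"y":0,"z":0,"ax":0,"ay":0,"az":0}]'

```text
clock: 12.07
tcp_pos: [0.5206, -0.0426, 0.0904]
orientation: [-2.362, -2.069, 0.002]
contact_force: [0.2, 5.6, -1.3]
grip_width: 0.0226
gripper_force: 59.4
```

```bash
python3 st.py; cat > tray.py <<'E'
from h import *
g=grab('scene'); P=cloud(g)
a=np.radians(-7.65); B=np.array([[np.cos(a),-np.sin(a),0],[np.sin(a),np.cos(a),0],[0,0,1]])
# +y face centre: hole lies on it; box-frame coordinates relative to hole, +x face ~ .06-.07 ahead
L=(P-np.array([.511,-.1155,.078]))@B
q=L[(L[...,1]<-.02)&(L[...,1]>-.11)&(L[...,0]>.03)&(L[...,0]<.16)&(P[...,2]>.012)&(P[...,2]<.075)]
print('front x percentiles',np.percentile(q[:,0],[10,50,90,99]).round(4),len(q))
q=L[(abs(L[...,2]-.032)<.004)&(L[...,1]<-.03)&(L[...,1]>-.1)&(L[...,0]<.12)]; print('top edge x',q[:,0].max())
print('pad z',P[226:235,246:255,2].mean())
E
python3 tray.py
```

```text
tcp [ 0.52062272 -0.04260545  0.0904343 ] [ 0.2  5.6 -1.3] 0.02257783719468106 59.42309617996216
[[0.1315, 0.9913, -0.0019], [0.9913, -0.1315, 0.0002], [-0.0, -0.0019, -1.0]]
tip in hole frame [-0.     -0.0365 -0.0001]
yaw err deg (tool x vs box y) -0.09
front x percentiles [0.0576 0.0605 0.064  0.0658] 393
top edge x 0.06286028308595988
pad z 0.051997806664249475
```

Force 5.6 N on the latch; the tray isn't out yet. Push 2.5 mm further.

>>> arm_command --rows '[{"fingers":-1,"x":-0.0015,"y":0,"z":0,"ax":0,"ay":0,"az":0},{"fingers":-1,"x":-0.001,"y":0,"z":0,"ax":0,"ay":0,"az":0},{"fingers":-1,"x":0,"y":0,"z":0,"ax":0,"ay":0,"az":0},{"fingers":-1,"x":0,"y":0,"z":0,"ax":0,"ay":0,"az":0},{"fingers":-1,"x":0,"y":0,"z":0,"ax":0,"ay":0,"az":0},{"fingers":-1,"x":0,"y":0,"z":0,"ax":0,"ay":0,"az":0}]'

```text
clock: 12.62
tcp_pos: [0.5203, -0.046, 0.0904]
orientation: [-2.363, -2.069, 0.003]
contact_force: [0.8, 4.7, -0.8]
grip_width: 0.0225
gripper_force: 59.4
```

```bash
python3 st.py; python3 tray.py
```

```text
tcp [ 0.52025246 -0.04597443  0.09039931] [ 0.8  4.7 -0.8] 0.022486221146658093 59.39264953136444
[[0.1322, 0.9912, -0.0019], [0.9912, -0.1322, -0.0008], [-0.001, -0.0018, -1.0]]
tip in hole frame [-0.     -0.0399  0.    ]
yaw err deg (tool x vs box y) -0.05
front x percentiles [0.0583 0.0705 0.113  0.1148] 756
top edge x 0.061656743749349985
pad z nan
```

The tray has sprung out, with its front moved about 50 mm. Withdraw and lay the pin down.

>>> arm_command --rows '[{"fingers":-1,"x":0.01,"y":0,"z":0,"ax":0,"ay":0,"az":0},{"fingers":-1,"x":0.015,"y":0,"z":0,"ax":0,"ay":0,"az":0},{"fingers":-1,"x":0.02,"y":0,"z":0,"ax":0,"ay":0,"az":0},{"fingers":-1,"x":0.03,"y":0,"z":0,"ax":0,"ay":0,"az":0},{"fingers":-1,"x":0.03,"y":0,"z":0,"ax":0,"ay":0,"az":0},{"fingers":-1,"x":0.03,"y":0,"z":0,"ax":0,"ay":0,"az":0},{"fingers":-1,"x":0,"y":0,"z":0.025,"ax":0,"ay":0,"az":0},{"fingers":-1,"x":0,"y":0,"z":0.025,"ax":0,"ay":0,"az":0},{"fingers":-1,"x":0,"y":0,"z":0,"ax":0,"ay":0,"az":0},{"fingers":-1,"x":0,"y":0,"z":0,"ax":0,"ay":0,"az":0}]'

```text
clock: 13.5
tcp_pos: [0.5369, 0.0867, 0.0394]
orientation: [-2.363, -2.068, 0.009]
contact_force: [-0.3, 0.4, -0.9]
grip_width: 0.0223
gripper_force: 59.3
```

```bash
python3 st.py; python3 tray.py
```

```text
tcp [0.53686121 0.08673636 0.03935764] [-0.3  0.4 -0.9] 0.022285201301491225 59.29174304008484
[[0.1327, 0.9911, -0.0053], [0.9911, -0.1328, -0.0029], [-0.0035, -0.0048, -1.0]]
tip in hole frame [-0.0013  0.0938 -0.0508]
yaw err deg (tool x vs box y) -0.02
front x percentiles [0.0581 0.0713 0.1131 0.1152] 753
top edge x 0.062008517618321234
pad z 0.05243697512876378
```

Lower the last 13.5 mm, release and rise.

>>> arm_command --rows '[{"fingers":-1,"x":0,"y":0,"z":0.007,"ax":0,"ay":0,"az":0},{"fingers":-1,"x":0,"y":0,"z":0.004,"ax":0,"ay":0,"az":0},{"fingers":-1,"x":0,"y":0,"z":0.0025,"ax":0,"ay":0,"az":0},{"fingers":-1,"x":0,"y":0,"z":0,"ax":0,"ay":0,"az":0},{"fingers":-1,"x":0,"y":0,"z":0,"ax":0,"ay":0,"az":0}]'

```text
clock: 13.97
tcp_pos: [0.538, 0.0875, 0.0269]
orientation: [-2.364, -2.068, 0.003]
contact_force: [0.1, -0.3, -0.7]
grip_width: 0.0225
gripper_force: 59.3
```

>>> arm_command --rows '[{"fingers":0.2,"x":0,"y":0,"z":0,"ax":0,"ay":0,"az":0},{"fingers":0.2,"x":0,"y":0,"z":0,"ax":0,"ay":0,"az":0},{"fingers":0.2,"x":0,"y":0,"z":0,"ax":0,"ay":0,"az":0},{"fingers":0.2,"x":0,"y":0,"z":0,"ax":0,"ay":0,"az":0},{"fingers":0.2,"x":0,"y":0,"z":-0.02,"ax":0,"ay":0,"az":0},{"fingers":0.2,"x":0,"y":0,"z":-0.04,"ax":0,"ay":0,"az":0},{"fingers":0.2,"x":0,"y":0,"z":-0.04,"ax":0,"ay":0,"az":0},{"fingers":0.2,"x":0,"y":0,"z":-0.04,"ax":0,"ay":0,"az":0},{"fingers":0.2,"x":0,"y":0,"z":0,"ax":0,"ay":0,"az":0},{"fingers":0.2,"x":0,"y":0,"z":0,"ax":0,"ay":0,"az":0}]'

```text
clock: 14.8
tcp_pos: [0.54, 0.0882, 0.1697]
orientation: [2.362, 2.068, 0.005]
contact_force: [0.1, 0.2, -1.1]
grip_width: 0.0513
gripper_force: 0.0
```

```bash
python3 tray.py; python3 - <<'E'
from h import *
g=grab('scene'); save(g,'s4.png',(180,110,360,245),4)
E
```

```text
front x percentiles [0.0583 0.0709 0.1128 0.115 ] 753
top edge x 0.0620320091977643
pad z nan
```

View pics/s4.png

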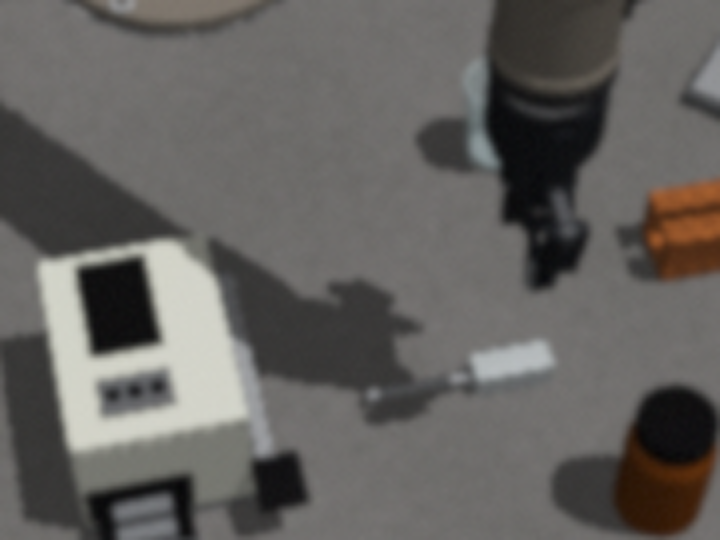

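The pin lies flat on the bench, rod (370,395) to handle (510,365). The tray is out at (145,515), the paddle is down at (280,480), and the gripper is clear.

```bash
python3 -c "
from h import *
print(r.hand_in())"
```

```text
the job is handed in; nothing more can be done
None
```

I handed the job in at about 15 s of the 62 s allowed: the lever is held down by its catch, the tray is out by about 50 mm, the pin lies flat and released on the open bench, and I saw nothing else disturbed; the hand-in call gave no verdict.

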